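# Put the battery pack into service

### The job

The battery pack in the dock is held up in its storage position by a locking pin. Draw the pin straight out of its bore, park it in the open notch on the side of the dock the same way round, with its handle upright and just outside the notch's front end, and let go of it. Then press the pack down until it is fully home, and leave the things around the dock where they are.

Things in the scene. Friction and masses are not known exactly. Their poses are not given: they have to be found in the camera images.
- dock: Grey metal battery dock, fixed to the table. Origin: centre of its underside; x to its back (the pin is on its front, -x), y to its left, z up. Base block x -52..44, y -44..44, z 0..50 mm (foot flange to x -60, y +-50, 6 mm high). Aluminium notch bracket on its left side, x -54..6, y 44..88.
- bore (a point): Mouth of the bore, dock axes, at dock (-52, 0, 56) mm: an aluminium lug on the front edge of the base top (x -52..-40, y -17..17, z 50..68 mm in dock axes) is pierced along x by a square bore 14 mm wide, z 50..62, at y = 0. The pin lies in it.
- notch (a point): Parking place, dock axes, at dock (-60, 72, 30) mm. The notch is a channel along dock x, open at top and both ends: floor at this height, 20 mm wide (y +-10 from here), 6 to 66 mm behind this point (+x); walls 6 mm thick, 14 mm above the floor. The parked pin's origin belongs at this point, pin x along dock x: shank on the notch floor, handle in front of the notch.
- pin: Loose locking pin, 0.08 kg: steel shank of 10 x 10 mm square section, x 0..60 mm, and a black upright flat handle, x -30..0, y -5..5, z 0..50 mm. Origin: underside, where shank meets handle; x along the shank away from the handle, z up. Starts in the bore, lying on the base, x along dock x, origin at about dock (-62, 0, 50) mm; clear of the bore after being pulled 65 mm along -x.
- pin_grip (a point): Point in the middle of the pin's handle, 15 mm in front of the pin's origin and 34 mm above its underside: a good place to pinch it from above, fingers closing along the pin's y on the 10 mm thickness.
- pack (a joint): How far the battery pack is pressed down, m: 0 to 0.003 at the start (storage position), 0.014 fully home against its stop. It slides straight down, needs about 7 N to move, has no spring and stays where it is left. While the pin is in, it stops on the pin.
- pack_top (a point): Centre of the flat top of the battery pack, dock axes: a plain grey plastic square cap 72 x 72 x 18 mm above the middle of the dock, black ribs along two edges. The top is 82 mm above the table when the joint reads 0 and 68 mm when home: then it is flush with the top of the lug and its underside lies on the base.
- screwdriver_blue: Bystander: blue-handled screwdriver, 165 mm long, lying on the table to the right of the dock, about level with its middle.
- glue_bottle: Bystander: standing glue bottle, 36 mm across, 118 mm tall, behind the dock to the right.
- tape_roll: Bystander: black roll of tape lying flat, 62 mm across, 19 mm high, to the left; it and the tub may have changed places.
- cup_of_screws: Bystander: squat lidded tub, 61 mm across, 42 mm high, to the left (or changed places with the tape).
Things that resemble listed ones, but are neither listed nor needed, are in the scene too. Of the things that look like the pin, the smallest one is meant.

How it is judged:
By the outcome, as a careful person would: the job done as asked, in the order asked, and still so for the second after the job is handed in, with the robot touching nothing.
It also fails if it takes over 46 s, if anything falls off the work surface, if the arm or the gripper's body presses on something with over 40 N, if the wrist force passes 120 N, or if a joint passes its speed limit or range.

### The arm

A 7-joint arm with a two-finger parallel gripper is mounted at the origin on a cart in front of the work surface, level with it; the furniture and walls round the work are solid. World frame = base frame: x ahead of the robot, y to its left, z up, the work surface at z = 0. Lengths are in m, angles in degrees, forces in N, time in s.
With the tool pointing down it reaches from about 0.4 to 0.9 m from the base axis. Payload 5.5 kg.
Tool frame: the origin (TCP) lies on the centre line of the jaws, within the pads' length; the fingertips stand 19 mm ahead of it and the grasp point (between the pads) is the TCP; z points along the fingers, y is the line along which they close (so a half turn about z gives the same grasp; the last joint's range is limited). The gripper opens to 92 mm and grips with 3 to 60 N. Pads are 19 mm wide; open, the fingers measure 130 mm over their backs; the gripper's body (75 mm by 190 mm) begins 47 mm behind the grasp point.
Start: joints at [-51.727, 28.699, -24.465, 88.831, 12.651, 65.22, -12.049], TCP at [0.256, 0.597, 0.246] pointing down, gripper open.
Joint ranges: [-164.97, 164.97], [-17.58, 116.51], [-87.97, 89.64], [11.32, 138.91], [-80.73, 260.73], [10.89, 115.49], [-147.41, 147.41]. Speed limits (degrees/s): [147.25, 147.25, 180, 180, 180, 180, 180].

### API

Orientations are given as a 3x3 rotation matrix whose columns are the frame's x, y, z axes.
In Python, from bench import get_obs, snapshot, job_done gives the robot as it stands.
- The arm moves only by the tool drive_tool, never from a script. Its argument "motion" is a list of rows, each an object with "offset": the shift along the world's x, y, z as a fraction of full scale, a list of three; "roll": the turn about the world's z as a fraction of full scale; "grip": the closure, from 0 (fully open) to 1 (shut). In form: [{"offset": [x, y, z], "roll": roll, "grip": grip}, ...]. A call has 1 to 10 rows; each row shifts and turns the commanded pose from where the row before left it; what a row does not reach is not made up. Full scale, the value 1, is 0.04 m for a shift and 0.12 rad for a turn. A row lasts 1/12 s, in which the tool goes at most 41.7 mm and 7.16 degrees, less where a joint would pass 70% of its speed; a pose out of reach is approached as far as the arm can. A call with a number of a shift or a turn outside -1 to 1 is refused whole. A call with a gripper value outside its range is refused whole. The fingers move at their own pace and stop on an object; the grip force is fixed at half the most. Time passes only in rows, so rows that do not move let the fingers close. It gives the time, the measured TCP pose, the force, the opening and the grip force at its end, in the units of the state.
- get_obs(): the state, without advancing time (a new reading comes with each control period).
- snapshot(name): name is "scene" or "side" or "wrist"; returns a dict with "pixels" (420x560x3 uint8, red, green, blue), "fx", "fy", "cx", "cy" (pixels), "R" (3x3) and "t" (3): a world point X has camera coordinates R X + t. Camera axes: x right, y down, z forward; pixel columns grow to the right and rows downward; lengths in m; the calibration is good to about 2 mm. The wrist camera is an equidistant fisheye: a pixel r from the principal point sees the ray r / f radians off the axis. A picture is of the moment at which its call begins. There is no depth.
- job_done(): hands the job in; it is judged then, once.
The state is a dict: "t": time; "q": joint angles; "dq": joint speeds; "joint_torque": joint torques, N m; "position": TCP position; "tool_rot": TCP orientation; "contact_force": force on the tool from outside, world axes, zero at the start; "torque": the same for the moment, N m; "width": finger opening in m; "finger_force": force on a finger pad.
Only numpy, scipy, OpenCV 4.12 (cv2) and the standard library are available. Lean on these libraries where they do the work, as an engineer would, in place of code of your own. Each camera call takes 0.05 s, during which the arm holds its last target. There are 200 camera calls.

## Working session

There is one attempt and no reset: what is moved stays moved. The work goes in short steps, Python scripts to look and compute and a tool call to move; the robot and the scene stay as the last step left them, time stands still between calls to the robot, and variables do not carry over. Pictures are saved under pics/ and viewed, at most 10 in all, crops included, and the job is handed in when it is done.

Besides the shell and the picture viewer there is one more tool, called as name(argument=value, ...) on one line, values as JSON. drive_tool: Moves the arm, as the interface text tells. Shift numbers are shares of 0.04 m and turn numbers shares of 0.12 rad, none past 1 either way. Its arguments: {"type":"object","properties":{"motion":{"type":"array","items":{"type":"object","properties":{"offset":{"type":"array","items":{"type":"number"}},"roll":{"type":"number"},"grip":{"type":"number"}}}}},"required":["motion"]}

```bash
mkdir -p pics
cat > h.py <<'E'
import numpy as np, cv2
from bench import get_obs, snapshot, job_done
def take(name, fn):
    s=snapshot(name); cv2.imwrite('pics/'+fn+'.png', s['pixels'][:,:,::-1]); np.savez('pics/'+fn+'.npz', **s); return s
def load(fn): return dict(np.load('pics/'+fn+'.npz'))
def proj(s,X,fish=False):
    c=s['R']@np.array(X,float)+s['t']
    if fish:
        r=np.hypot(c[0],c[1]); k=np.arctan2(r,c[2])/max(r,1e-9); return np.array([s['fx']*c[0]*k+s['cx'],s['fy']*c[1]*k+s['cy']])
    return np.array([s['fx']*c[0]/c[2]+s['cx'],s['fy']*c[1]/c[2]+s['cy']])
def ray(s,p,fish=False):
    a=np.array([(p[0]-s['cx'])/s['fx'],(p[1]-s['cy'])/s['fy']])
    if fish:
        th=np.linalg.norm(a); v=np.r_[a/max(th,1e-9)*np.sin(th),np.cos(th)]
    else: v=np.r_[a,1]; v/=np.linalg.norm(v)
    return -s['R'].T@s['t'], s['R'].T@v
def onz(s,p,z,fish=False):
    o,d=ray(s,p,fish); return o+d*(z-o[2])/d[2]
def tri(a,b):
    (o1,d1),(o2,d2)=a,b
    k=np.linalg.lstsq(np.c_[d1,-d2],o2-o1,rcond=None)[0]; A=o1+k[0]*d1;B=o2+k[1]*d2
    return (A+B)/2, np.linalg.norm(A-B)
E
python3 - <<'E'
from h import *
o=get_obs(); print(o['t'],o['position'],o['tool_rot'],o['width'])
ims=[take(n,n+'0')for n in('scene','side','wrist')]
for s in ims: print(s['fx'],s['cx'],s['cy'],-s['R'].T@s['t'],s['R'][2])
E
```

```text
0.0 [0.25576489 0.59683852 0.24465315] [[-9.19209589e-01  3.93767729e-01 -8.41477580e-04]
 [ 3.93768621e-01  9.19207860e-01 -1.78423288e-03]
 [ 7.09194766e-05 -1.97143144e-03 -9.99998054e-01]] 0.09146310623028747
434.2969853643673 281.21979338862917 209.35411140925805 [-0.01824563 -0.61784351  0.49839954] [ 0.62423348  0.66991726 -0.40192465]
411.4765955212861 285.86147851639606 214.18427224165387 [ 0.48085286 -0.82235341  0.46166524] [ 0.15254955  0.9036194  -0.40025069]
325.19226210127806 280.44822134736313 205.5102372248946 [0.18717402 0.62645789 0.38361067] [ 0.25261857 -0.11044887 -0.96124134]
```

View pics/scene0.png

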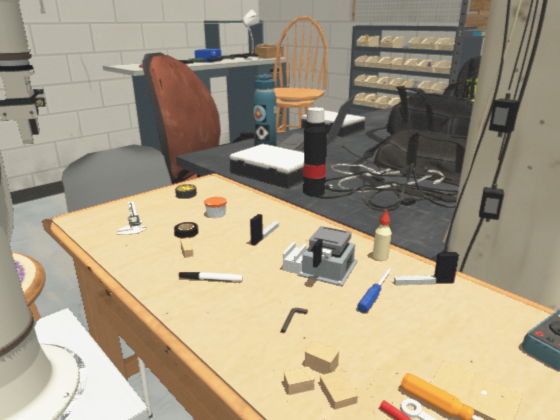

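View pics/side0.png

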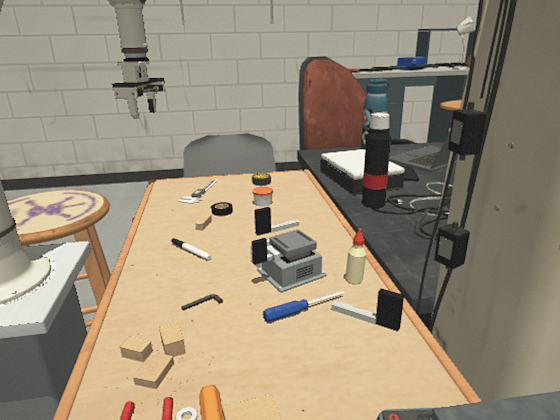

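Scene: dock at about (325,255) with the pin handle at (316,253) and the notch bracket at (295,258). Side: dock at (292,262), handle at (259,250). Larger look-alike pins lie at scene (262,230) and (440,270). I'll enlarge the dock and get coarse estimates.

Run:
```python
from h import *
a=load('scene0');b=load('side0')
A=cv2.resize(a['pixels'][220:295,270:370],None,fx=8,fy=4*1,interpolation=cv2.INTER_CUBIC)
A=cv2.resize(a['pixels'][220:295,270:370],(400,300),interpolation=cv2.INTER_CUBIC)
B=cv2.resize(b['pixels'][222:297,240:340],(400,300),interpolation=cv2.INTER_CUBIC)
cv2.imwrite('pics/crop0.png',cv2.resize(np.hstack([A,B]),(800,300))[:,:,::-1])
X,e=tri(ray(a,(316,253)),ray(b,(259,250)));print('handle',X,e)
X,e=tri(ray(a,(331,238)),ray(b,(294,243)));print('packtop',X,e)
```

```text
handle [ 0.54610756 -0.11254302  0.07388158] 0.0027716581398178138
packtop [ 0.62102547 -0.0871457   0.06980974] 0.0007681827529130851
```

View pics/crop0.png

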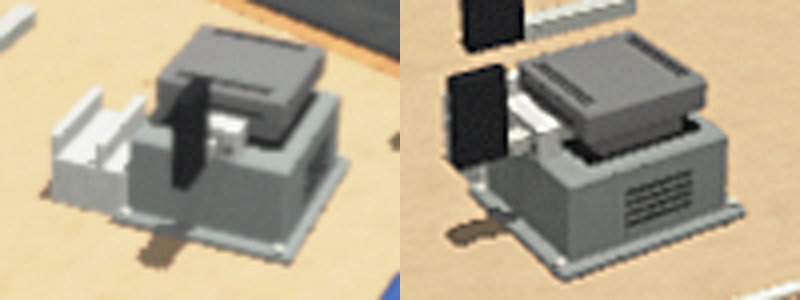

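The handle (scene crop left, black plate) fits its height of about 74 mm, and the pack top fits about 75 mm. Dock yaw is roughly 19°. I'll move above the front of the dock for a wrist look, turning the jaws along dock y.

drive_tool(motion=[{"offset": [0.33, -0.87, 0], "roll": 0.3, "grip": 0}, {"offset": [0.33, -0.87, 0], "roll": 0.3, "grip": 0}, {"offset": [0.33, -0.87, 0], "roll": 0.3, "grip": 0}, {"offset": [0.33, -0.87, 0], "roll": 0.3, "grip": 0}, {"offset": [0.33, -0.87, 0], "roll": 0.3, "grip": 0}, {"offset": [0.33, -0.87, 0], "roll": 0.3, "grip": 0}, {"offset": [0.33, -0.87, 0], "roll": 0.3, "grip": 0}, {"offset": [0.33, -0.87, 0], "roll": 0.3, "grip": 0}, {"offset": [0.33, -0.87, 0], "roll": 0.3, "grip": 0}, {"offset": [0.33, -0.87, 0], "roll": 0.3, "grip": 0}])

```text
t: 0.98
position: [0.3881, 0.2476, 0.2457]
tool_rot: [[-0.999, 0.043, 0.0], [0.043, 0.999, -0.0], [-0.0, -0.0, -1.0]]
contact_force: [0.8, -0.3, 0.5]
width: 0.0919
finger_force: 0.0
```

drive_tool(motion=[{"offset": [0.33, -0.87, 0], "roll": 0.3, "grip": 0}, {"offset": [0.33, -0.87, 0], "roll": 0.3, "grip": 0}, {"offset": [0.33, -0.87, 0], "roll": 0.3, "grip": 0}, {"offset": [0.33, -0.87, 0], "roll": 0.3, "grip": 0}, {"offset": [0.33, -0.87, 0], "roll": 0.3, "grip": 0}, {"offset": [0.33, -0.87, 0], "roll": 0.3, "grip": 0}, {"offset": [0.33, -0.87, 0], "roll": 0.3, "grip": 0}, {"offset": [0.33, -0.87, 0], "roll": 0.3, "grip": 0}, {"offset": [0, 0, 0], "roll": 0.3, "grip": 0}, {"offset": [0, 0, 0], "roll": 0.3, "grip": 0}])

```text
t: 1.82
position: [0.4939, -0.032, 0.2454]
tool_rot: [[-0.952, -0.306, -0.001], [-0.306, 0.952, -0.001], [0.001, -0.0, -1.0]]
contact_force: [-0.0, 0.9, -0.6]
width: 0.0916
finger_force: 0.0
```

Run:
```python
from h import *
s=take('wrist','w1'); print(-s['R'].T@s['t'])
```

```text
[ 0.42273986 -0.05490105  0.3842563 ]
```

View pics/w1.png

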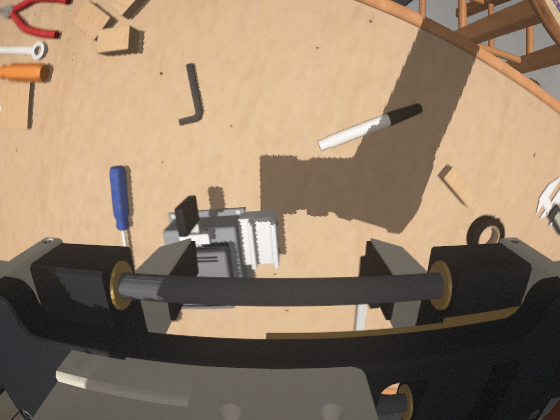

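drive_tool(motion=[{"offset": [0.5, -0.8, 0], "roll": 0, "grip": 0}, {"offset": [0.5, -0.8, 0], "roll": 0, "grip": 0}, {"offset": [0, 0, 0], "roll": 0, "grip": 0}, {"offset": [0, 0, 0], "roll": 0, "grip": 0}])

```text
t: 2.2
position: [0.5339, -0.0949, 0.2453]
tool_rot: [[-0.952, -0.306, -0.001], [-0.306, 0.952, -0.0], [0.001, -0.0, -1.0]]
contact_force: [-0.1, 0.8, -1.1]
width: 0.0921
finger_force: 0.0
```

Run:
```python
from h import *
s=take('wrist','w2'); print(-s['R'].T@s['t'])
```

```text
[ 0.46274215 -0.11771842  0.38414652]
```

View pics/w2.png

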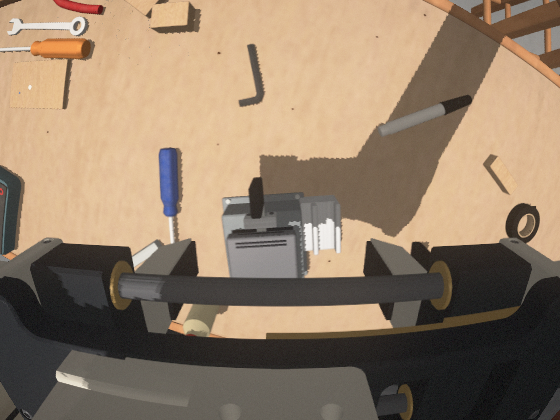

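Wrist view 2: handle at (257,197), flange front edge at row ~196 from column 222 to 302, bracket channel at columns 302–340, pack at (265,255). I'll enlarge both wrist views to read corners.

Run:
```python
from h import *
a=load('w2')['pixels'][170:284,215:349];b=load('w1')['pixels'][185:318,155:287]
f=lambda i:cv2.resize(i,None,fx=3,fy=3,interpolation=cv2.INTER_CUBIC)
A=cv2.resize(a[:105],None,fx=5.9,fy=5.7,interpolation=cv2.INTER_CUBIC)
A=cv2.resize(load('w2')['pixels'][170:270,215:348],(798,600),interpolation=cv2.INTER_CUBIC)
cv2.imwrite('pics/c2.png',A[:,:,::-1])
```

```text
(no output)
```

View pics/c2.png

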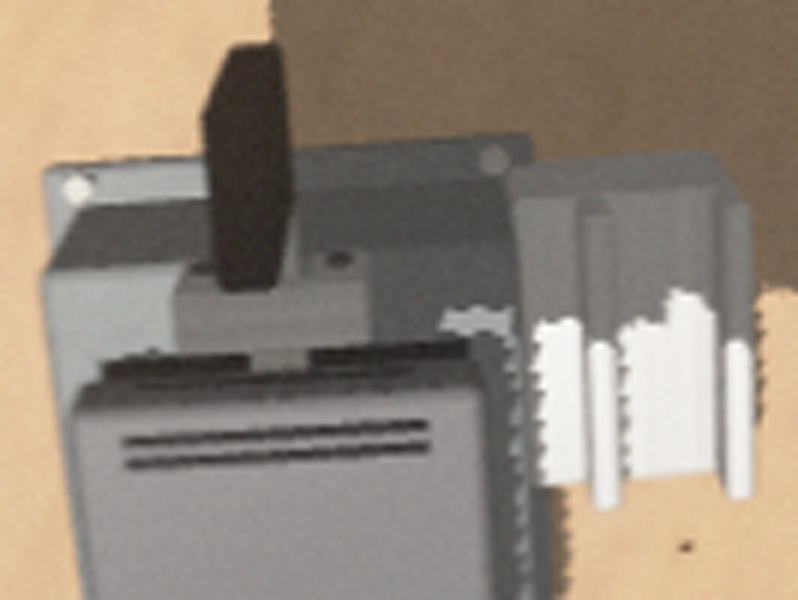

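The crop shows flange front corners at (45,172) and (532,135), block top corner (45,270), bracket wall back ends at (606,508) and (740,497), wall front ends near row 210, and handle front top at about row 115.

```bash
cat >> h.py <<'E'
def fit(D,W):
    D=np.array(D)[:,:2];W=np.array(W)[:,:2]
    d=D-D.mean(0);w=W-W.mean(0)
    th=np.arctan2((d[:,0]*w[:,1]-d[:,1]*w[:,0]).sum(),(d*w).sum())
    R=np.array([[np.cos(th),-np.sin(th)],[np.sin(th),np.cos(th)]])
    t=W.mean(0)-R@D.mean(0); return np.degrees(th),t,R,W-(D@R.T+t)
E
python3 - <<'E'
from h import *
s=load('w2')
P={'fR':((45,172),(-60,-50,6)),'fL':((532,135),(-60,50,6)),'bR':((45,270),(-52,-44,50)),
'wi':((606,508),(6,59,44)),'wo':((740,497),(6,85,44)),'lugR':((172,322),(-52,-17,68)),'wof':((738,205),(-54,85,44)),'wif':((597,212),(-54,59,44))}
W=[];D=[]
for k,((u,v),d) in P.items():
    W.append(onz(s,(215+u/6-.4,170+v/6-.4),d[2]/1e3,True)); D.append(np.array(d)/1e3)
use=[0,1,2,3,4]
th,t,R,res=fit([D[i] for i in use],[W[i] for i in use])
print(th,t); 
for k,d,w in zip(P,D,W): print(k,np.round(1e3*(R.T@(w[:2]-t)-d[:2]),1))
for u,v in((215,290),(280,290),(205,115),(292,115),(292,190)): print('handle top',np.round(1e3*R.T@(onz(s,(215+u/6-.4,170+v/6-.4),.1,True)[:2]-t),1))
# scene/side checks: crop pix (x/4+270,y/4+220)
a=load('scene0');b=load('side0')
def sc(u,v):return (270+u/4,220+v/4)
def sd(u,v):return (240+u/4,222+v/4)
for n,z,p,q in (('front right flange corner',6,sc(275,268),sd(155,278)),('block top front right',50,sc(285,158),sd(165,187)),('pack top front-right',80,sc(270,103),sd(193,125-0))):
  X,e=tri(ray(a,p),ray(b,q)); print(n,z,np.round(1e3*np.r_[R.T@(X[:2]-t),X[2],e],1))
E
```

```text
21.963849427981557 [ 0.6152636  -0.08715822]
fR [0.8 0.9]
fL [ 0.4 -0.5]
bR [0.2 1.7]
wi [-0.7 -1.1]
wo [-0.7 -1. ]
lugR [ 5.6 -0.4]
wof [ 0.8 -0.5]
wif [ 0.2 -0.6]
handle top [-61.9  -5.6]
handle top [-61.2   4.4]
handle top [-89.4  -4.4]
handle top [-88.5   8.7]
handle top [-76.9   7.7]
front right flange corner 6 [-57.6 -43.4  -2.8   3.1]
block top front right 50 [-50.5 -44.3  52.7   6.6]
pack top front-right 80 [-23.5 -26.5  68.4   3.5]
```

The dock fit is good: yaw 22.0°, origin (0.6153, −0.0872), residuals about 1 mm, and the handle comes out where it should. I'll check the heights from the two wrist positions by tracking.

Run:
```python
from h import *
s=load('w2');r=load('w1');g=[cv2.cvtColor(x['pixels'],cv2.COLOR_RGB2GRAY) for x in(s,r)]
P={'handle top back R':((215,290),.1),'handle front':((205,115),.1),'notch wall out back':((740,497),.044),'wall in back':((606,508),.044),'notch floor back':((715,470),.03),'block top':((45,270),.05)}
for k,((u,v),z) in P.items():
    p=np.array([215+u/6-.4,170+v/6-.4]); q0=proj(r,onz(s,p,z,True),True)
    q,st,er=cv2.calcOpticalFlowPyrLK(g[0],g[1],np.float32([[p]]),np.float32([[q0]]),winSize=(11,11),maxLevel=0,flags=cv2.OPTFLOW_USE_INITIAL_FLOW)
    X,e=tri(ray(s,p,True),ray(r,q[0,0],True)); print(k,z,st[0,0],np.round(q[0,0]-q0,1),np.round(X,4),round(e,4))
```

```text
handle top back R 0.1 1 [ 4.2 -1.2] [ 0.5663 -0.1154  0.0811] 0.0002
handle front 0.1 1 [0.7 1.9] [ 0.5349 -0.1242  0.0996] 0.0019
notch wall out back 0.044 1 [ -1.3 -18.7] [ 0.574  -0.0141  0.0533] 0.0218
wall in back 0.044 1 [ 1.8 -1. ] [ 0.6028 -0.0288  0.0326] 0.0007
notch floor back 0.03 1 [-2.   0.1] [ 0.5858 -0.0133  0.0409] 0.0005
block top 0.05 1 [1.9 0.6] [ 0.587  -0.1462  0.0405] 0.0013
```

drive_tool(motion=[{"offset": [0.25, -0.53, -0.6], "roll": 0.6, "grip": 0}, {"offset": [0, 0, -0.8], "roll": 0, "grip": 0}, {"offset": [0, 0, -0.8], "roll": 0, "grip": 0}, {"offset": [0, 0, -0.6], "roll": 0, "grip": 0}, {"offset": [0, 0, 0], "roll": 0, "grip": 0}, {"offset": [0, 0, 0], "roll": 0, "grip": 0}])

```text
t: 2.75
position: [0.5422, -0.1123, 0.1329]
tool_rot: [[-0.925, -0.379, -0.003], [-0.379, 0.925, 0.001], [0.003, 0.003, -1.0]]
contact_force: [0.4, 0.1, 0.9]
width: 0.0919
finger_force: 0.0
```

Tracked heights are noisy but agree with the handle top at about 0.10. The fingers are well clear, so I'll centre and descend.

drive_tool(motion=[{"offset": [0.04, -0.09, -0.4], "roll": 0, "grip": 0}, {"offset": [0, 0, -0.4], "roll": 0, "grip": 0}, {"offset": [0, 0, -0.4], "roll": 0, "grip": 0}, {"offset": [0, 0, 0], "roll": 0, "grip": 0}, {"offset": [0, 0, 0], "roll": 0, "grip": 0}])

```text
t: 3.17
position: [0.5459, -0.1171, 0.0872]
tool_rot: [[-0.926, -0.378, 0.001], [-0.378, 0.926, 0.0], [-0.001, -0.0, -1.0]]
contact_force: [-0.6, 0.4, -0.1]
width: 0.092
finger_force: 0.0
```

Run:
```python
from h import *
s=take('wrist','w3'); o=get_obs(); print(o['position'])
cv2.imwrite('pics/w3c.png',s['pixels'][150:350,150:420][:,:,::-1].repeat(2,0).repeat(2,1))
```

```text
[ 0.54644217 -0.11735766  0.08770355]
```

View pics/w3c.png

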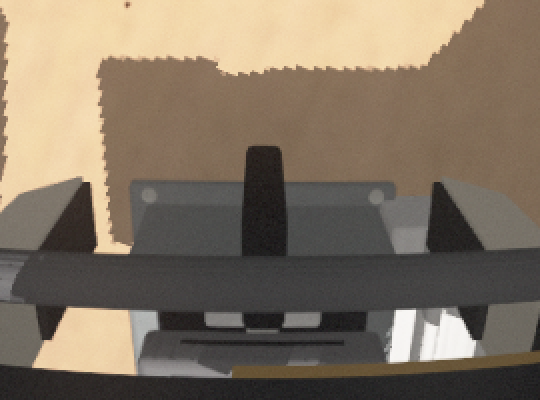

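Handle (column 264) is centred between the pads (92 and 435). I'll close on it.

drive_tool(motion=[{"offset": [-0.04, 0, -0.08], "roll": 0, "grip": 0.6}, {"offset": [0, 0, 0], "roll": 0, "grip": 0.8}, {"offset": [0, 0, 0], "roll": 0, "grip": 1}, {"offset": [0, 0, 0], "roll": 0, "grip": 1}, {"offset": [0, 0, 0], "roll": 0, "grip": 1}, {"offset": [0, 0, 0], "roll": 0, "grip": 1}, {"offset": [0, 0, 0], "roll": 0, "grip": 1}, {"offset": [0, 0, 0], "roll": 0, "grip": 1}, {"offset": [0, 0, 0], "roll": 0, "grip": 1}, {"offset": [0, 0, 0], "roll": 0, "grip": 1}])

```text
t: 4.05
position: [0.5435, -0.1177, 0.0825]
tool_rot: [[-0.926, -0.378, -0.0], [-0.378, 0.926, 0.0], [0.0, 0.0, -1.0]]
contact_force: [0.2, 0.4, -0.0]
width: 0.0296
finger_force: 0.0
```

drive_tool(motion=[{"offset": [0, 0, 0], "roll": 0, "grip": 1}, {"offset": [0, 0, 0], "roll": 0, "grip": 1}, {"offset": [0, 0, 0], "roll": 0, "grip": 1}, {"offset": [0, 0, 0], "roll": 0, "grip": 1}, {"offset": [0, 0, 0], "roll": 0, "grip": 1}, {"offset": [0, 0, 0], "roll": 0, "grip": 1}])

```text
t: 4.55
position: [0.5435, -0.1177, 0.0825]
tool_rot: [[-0.926, -0.378, -0.0], [-0.378, 0.926, 0.0], [0.0, 0.0, -1.0]]
contact_force: [0.0, -0.9, 0.9]
width: 0.01
finger_force: 30.0
```

drive_tool(motion=[{"offset": [-0.12, -0.05, 0], "roll": 0, "grip": 1}, {"offset": [-0.23, -0.094, 0], "roll": 0, "grip": 1}, {"offset": [-0.23, -0.094, 0], "roll": 0, "grip": 1}, {"offset": [0, 0, 0], "roll": 0, "grip": 1}])

```text
t: 4.88
position: [0.5178, -0.1286, 0.0825]
tool_rot: [[-0.927, -0.376, -0.002], [-0.376, 0.927, -0.0], [0.002, 0.0, -1.0]]
contact_force: [-0.3, 0.2, 0.8]
width: 0.0099
finger_force: 30.0
```

drive_tool(motion=[{"offset": [-0.23, -0.094, 0], "roll": 0, "grip": 1}, {"offset": [-0.23, -0.094, 0], "roll": 0, "grip": 1}, {"offset": [-0.23, -0.094, 0], "roll": 0, "grip": 1}, {"offset": [-0.23, -0.094, 0], "roll": 0, "grip": 1}, {"offset": [-0.23, -0.094, 0], "roll": 0, "grip": 1}, {"offset": [-0.23, -0.094, 0], "roll": 0, "grip": 1}, {"offset": [0, 0, 0], "roll": 0, "grip": 1}, {"offset": [0, 0, 0], "roll": 0, "grip": 1}])

```text
t: 5.55
position: [0.4646, -0.1502, 0.0826]
tool_rot: [[-0.926, -0.377, -0.0], [-0.377, 0.926, -0.0], [0.0, -0.0, -1.0]]
contact_force: [0.5, 0.5, -0.7]
width: 0.0099
finger_force: 30.0
```

Run:
```python
from h import *
a=take('scene','s2');b=take('side','d2')
A=cv2.resize(a['pixels'][220:295,260:360],(400,300),interpolation=cv2.INTER_CUBIC)
B=cv2.resize(b['pixels'][222:297,220:320],(400,300),interpolation=cv2.INTER_CUBIC)
cv2.imwrite('pics/crop2.png',np.hstack([A,B])[:,:,::-1])
```

```text
(no output)
```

View pics/crop2.png

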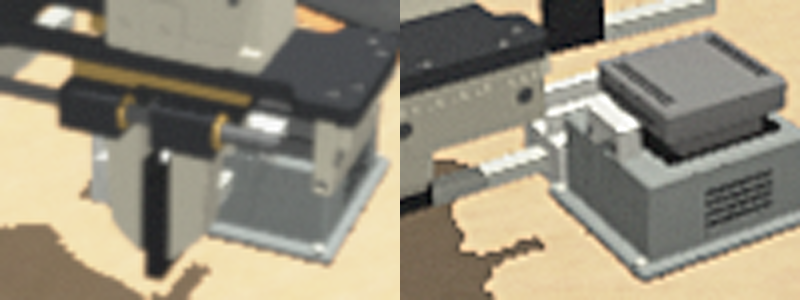

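Pin is fully drawn and level, its shank tip clear of the lug. I'll lift slightly, shift to the notch's line, then check before advancing.

drive_tool(motion=[{"offset": [0, 0, 0.5], "roll": 0, "grip": 1}, {"offset": [-0.23, 0.57, 0], "roll": 0, "grip": 1}, {"offset": [-0.23, 0.57, 0], "roll": 0, "grip": 1}, {"offset": [-0.23, 0.57, 0], "roll": 0, "grip": 1}, {"offset": [0, 0, 0], "roll": 0, "grip": 1}, {"offset": [0, 0, 0], "roll": 0, "grip": 1}])

```text
t: 6.15
position: [0.4379, -0.0797, 0.1027]
tool_rot: [[-0.925, -0.381, 0.0], [-0.381, 0.925, 0.0], [-0.001, 0.0, -1.0]]
contact_force: [0.2, -0.5, 0.6]
width: 0.0097
finger_force: 30.0
```

drive_tool(motion=[{"offset": [0.4, 0.15, 0], "roll": 0, "grip": 1}, {"offset": [0.4, 0.15, 0], "roll": 0, "grip": 1}, {"offset": [0.4, 0.15, 0], "roll": 0, "grip": 1}, {"offset": [0.4, 0.15, 0], "roll": 0, "grip": 1}, {"offset": [0.4, 0.15, 0], "roll": 0, "grip": 1}, {"offset": [0, 0, 0], "roll": 0, "grip": 1}, {"offset": [0, 0, 0], "roll": 0, "grip": 1}, {"offset": [0, 0, 0], "roll": 0, "grip": 1}])

```text
t: 6.82
position: [0.5169, -0.0523, 0.1021]
tool_rot: [[-0.926, -0.377, -0.001], [-0.377, 0.926, -0.0], [0.001, 0.0, -1.0]]
contact_force: [-0.5, -0.3, -1.6]
width: 0.0099
finger_force: 30.0
```

Run:
```python
from h import *
a=take('side','d3');b=take('wrist','w4');print(get_obs()['position'])
A=cv2.resize(a['pixels'][212:287,220:320],(400,300),interpolation=cv2.INTER_CUBIC)
B=cv2.resize(b['pixels'][150:330,160:400],(400,300),interpolation=cv2.INTER_CUBIC)
cv2.imwrite('pics/crop3.png',np.hstack([A,B])[:,:,::-1])
```

```text
[ 0.51654627 -0.05226348  0.10225696]
```

View pics/crop3.png

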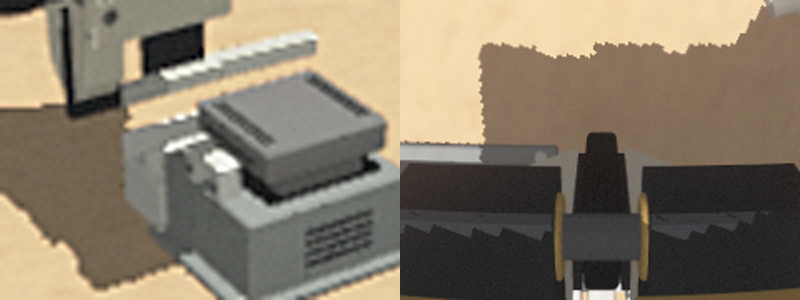

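Side view shows the shank level above the bracket. The wrist view shows the handle (col 602) on the line of the notch's bright opening (570–635). I'll correct by a few mm and lower.

drive_tool(motion=[{"offset": [0.04, 0.07, -0.2], "roll": 0, "grip": 1}, {"offset": [0, 0, -0.2], "roll": 0, "grip": 1}, {"offset": [0, 0, 0], "roll": 0, "grip": 1}, {"offset": [0, 0, 0], "roll": 0, "grip": 1}])

```text
t: 7.25
position: [0.5181, -0.0486, 0.0856]
tool_rot: [[-0.926, -0.378, -0.002], [-0.378, 0.926, 0.0], [0.002, 0.001, -1.0]]
contact_force: [-0.1, -0.1, -1.3]
width: 0.0095
finger_force: 30.0
```

drive_tool(motion=[{"offset": [0, -0.02, -0.15], "roll": 0, "grip": 1}, {"offset": [0, 0, -0.15], "roll": 0, "grip": 1}, {"offset": [0, 0, -0.15], "roll": 0, "grip": 1}, {"offset": [0, 0, 0], "roll": 0, "grip": 1}, {"offset": [0, 0, 0], "roll": 0, "grip": 1}])

```text
t: 7.67
position: [0.5186, -0.0494, 0.0679]
tool_rot: [[-0.926, -0.378, -0.001], [-0.378, 0.926, 0.0], [0.001, 0.001, -1.0]]
contact_force: [-0.3, -0.1, -0.8]
width: 0.0099
finger_force: 30.0
```

Inside the notch (underside about 35 mm) with no contact. I'll lower to the floor in small steps.

drive_tool(motion=[{"offset": [0, 0, -0.06], "roll": 0, "grip": 1}, {"offset": [0, 0, -0.04], "roll": 0, "grip": 1}, {"offset": [0, 0, -0.03], "roll": 0, "grip": 1}, {"offset": [0, 0, 0], "roll": 0, "grip": 1}, {"offset": [0, 0, 0], "roll": 0, "grip": 1}])

```text
t: 8.08
position: [0.5192, -0.0494, 0.0634]
tool_rot: [[-0.926, -0.378, 0.0], [-0.378, 0.926, -0.0], [0.0, -0.0, -1.0]]
contact_force: [-1.0, 0.5, -0.4]
width: 0.0097
finger_force: 30.0
```

drive_tool(motion=[{"offset": [-0.02, 0, -0.02], "roll": 0, "grip": 1}, {"offset": [0, 0, 0], "roll": 0, "grip": 1}, {"offset": [0, 0, -0.02], "roll": 0, "grip": 1}, {"offset": [0, 0, 0], "roll": 0, "grip": 1}])

```text
t: 8.42
position: [0.5182, -0.0494, 0.0624]
tool_rot: [[-0.926, -0.378, -0.0], [-0.378, 0.926, -0.0], [0.0, -0.0, -1.0]]
contact_force: [-2.8, 0.5, 6.2]
width: 0.0101
finger_force: 30.0
```

Floor contact at the predicted height (0.0624). Releasing.

drive_tool(motion=[{"offset": [0, 0, 0], "roll": 0, "grip": 0.6}, {"offset": [0, 0, 0], "roll": 0, "grip": 0.6}, {"offset": [0, 0, 0], "roll": 0, "grip": 0.6}, {"offset": [0, 0, 0], "roll": 0, "grip": 0.6}, {"offset": [0, 0, 0], "roll": 0, "grip": 0.6}, {"offset": [0, 0, 0], "roll": 0, "grip": 0.6}, {"offset": [0, 0, 0], "roll": 0, "grip": 0.6}, {"offset": [0, 0, 0], "roll": 0, "grip": 0.6}])

```text
t: 9.08
position: [0.5183, -0.0494, 0.0617]
tool_rot: [[-0.926, -0.378, -0.0], [-0.378, 0.926, 0.0], [0.0, 0.0, -1.0]]
contact_force: [0.1, -0.0, 0.7]
width: 0.0362
finger_force: 0.0
```

drive_tool(motion=[{"offset": [0, 0, 0.4], "roll": 0, "grip": 0.6}, {"offset": [0, 0, 0.8], "roll": 0, "grip": 0.6}, {"offset": [0, 0, 0.8], "roll": 0, "grip": 0.6}, {"offset": [0, 0, 0.8], "roll": 0, "grip": 0.6}, {"offset": [0, 0, 0.5], "roll": 0, "grip": 1}, {"offset": [-0.5, 0, 0], "roll": 0, "grip": 1}, {"offset": [-0.5, 0, 0], "roll": 0, "grip": 1}, {"offset": [0, 0, 0], "roll": 0, "grip": 1}, {"offset": [0, 0, 0], "roll": 0, "grip": 1}])

```text
t: 9.83
position: [0.4777, -0.0495, 0.1939]
tool_rot: [[-0.926, -0.377, 0.0], [-0.377, 0.926, -0.0], [-0.0, -0.0, -1.0]]
contact_force: [0.3, -0.1, -0.5]
width: 0.0078
finger_force: 0.0
```

Run:
```python
from h import *
a=take('side','d4');b=take('wrist','w5');take('scene','s4');print(get_obs()['position'])
A=cv2.resize(a['pixels'][222:297,240:340],(400,300),interpolation=cv2.INTER_CUBIC)
B=cv2.resize(b['pixels'][150:300,180:380],(400,300),interpolation=cv2.INTER_CUBIC)
cv2.imwrite('pics/crop4.png',np.hstack([A,B])[:,:,::-1])
```

```text
[ 0.47920451 -0.04935427  0.1938032 ]
```

View pics/crop4.png

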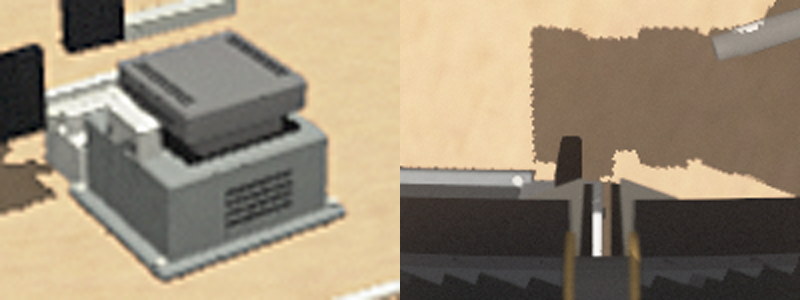

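The pin lies in the notch with its handle upright in front, and the pack is still up. Now to the pack centre with closed fingers.

drive_tool(motion=[{"offset": [0.85, -0.24, 0], "roll": 0, "grip": 1}, {"offset": [0.85, -0.24, 0], "roll": 0, "grip": 1}, {"offset": [0.85, -0.24, 0], "roll": 0, "grip": 1}, {"offset": [0.85, -0.24, 0], "roll": 0, "grip": 1}, {"offset": [0, 0, -0.6], "roll": 0, "grip": 1}, {"offset": [0, 0, -0.6], "roll": 0, "grip": 1}, {"offset": [0, 0, -0.6], "roll": 0, "grip": 1}, {"offset": [0, 0, 0], "roll": 0, "grip": 1}, {"offset": [0, 0, 0], "roll": 0, "grip": 1}])

```text
t: 10.73
position: [0.6135, -0.0876, 0.1199]
tool_rot: [[-0.926, -0.378, -0.004], [-0.378, 0.926, 0.001], [0.003, 0.002, -1.0]]
contact_force: [-1.0, -0.5, 1.2]
width: 0.0004
finger_force: 0.0
```

Run:
```python
from h import *
th=np.radians(21.96);R=np.array([[np.cos(th),-np.sin(th)],[np.sin(th),np.cos(th)]]);t=np.array([.61526,-.08716])
s=load('w5')
for p,z in(((264.5,218),.03),((258,242),.08),((270.5,240),.08)): print(np.round(1e3*R.T@(onz(s,p,z,True)[:2]-t),1))
g=s['pixels'].max(2)
print(g[214:222,262:270]); print(g[236,250:278])
```

```text
[-87.6  70.6]
[-82.8  67.3]
[-84.7  77.9]
[[132 133 133 129 131 129 127 130]
 [128 130 133 133 129 131 128 130]
 [130 130 129 130 130 128 129 130]
 [131 130 129 129 129 129 128 129]
 [ 75  59  61  62  61  61  62  79]
 [ 51  51  53  51  54  49  51  51]
 [ 54  56  56  53  53  53  52  57]
 [ 55  53  49  55  52  53  50  45]]
[238 238 237 239 239 238 239 170  61  57  49  53  53  50  49  51  48  47
  49  50  45 131 129 130 128 130 126 126]
```

The parked pin measures within about 2 mm of its place (handle front −87.6, y 71–72.6). Now press.

drive_tool(motion=[{"offset": [0.04, 0, -0.25], "roll": 0, "grip": 1}, {"offset": [0, 0, -0.2], "roll": 0, "grip": 1}, {"offset": [0, 0, -0.1], "roll": 0, "grip": 1}, {"offset": [0, 0, -0.1], "roll": 0, "grip": 1}, {"offset": [0, 0, 0], "roll": 0, "grip": 1}])

```text
t: 11.15
position: [0.6164, -0.0878, 0.0961]
tool_rot: [[-0.926, -0.378, 0.001], [-0.378, 0.926, -0.0], [-0.001, -0.001, -1.0]]
contact_force: [0.3, -0.2, 0.6]
width: 0.0005
finger_force: 0.0
```

drive_tool(motion=[{"offset": [0, 0, -0.06], "roll": 0, "grip": 1}, {"offset": [0, 0, -0.06], "roll": 0, "grip": 1}, {"offset": [0, 0, -0.06], "roll": 0, "grip": 1}, {"offset": [0, 0, 0], "roll": 0, "grip": 1}])

```text
t: 11.48
position: [0.6164, -0.0878, 0.0895]
tool_rot: [[-0.926, -0.378, 0.001], [-0.378, 0.926, -0.0], [-0.001, -0.001, -1.0]]
contact_force: [-0.6, -0.5, 4.0]
width: 0.0003
finger_force: 1.8
```

drive_tool(motion=[{"offset": [0, 0, -0.04], "roll": 0, "grip": 1}, {"offset": [0, 0, -0.03], "roll": 0, "grip": 1}, {"offset": [0, 0, 0], "roll": 0, "grip": 1}])

```text
t: 11.73
position: [0.6165, -0.0878, 0.0873]
tool_rot: [[-0.926, -0.378, 0.001], [-0.378, 0.926, -0.0], [-0.001, -0.001, -1.0]]
contact_force: [-2.5, 0.2, 8.1]
width: 0.0004
finger_force: 4.2
```

drive_tool(motion=[{"offset": [0, 0, -0.04], "roll": 0, "grip": 1}, {"offset": [0, 0, -0.04], "roll": 0, "grip": 1}, {"offset": [0, 0, 0], "roll": 0, "grip": 1}])

```text
t: 11.98
position: [0.6166, -0.0878, 0.087]
tool_rot: [[-0.926, -0.377, 0.001], [-0.377, 0.926, -0.001], [-0.001, -0.001, -1.0]]
contact_force: [-10.9, 1.9, 28.5]
width: 0.0006
finger_force: 14.3
```

It stops hard at tip height 0.068 with 28 N, so the pack is home. I'll retreat upward and do a last numeric check.

drive_tool(motion=[{"offset": [0, 0, 0.3], "roll": 0, "grip": 1}, {"offset": [0, 0, 0.8], "roll": 0, "grip": 1}, {"offset": [0, 0, 0.8], "roll": 0, "grip": 1}, {"offset": [0, 0, 0.8], "roll": 0, "grip": 1}, {"offset": [0, 0, 0.8], "roll": 0, "grip": 1}, {"offset": [-0.7, 0, 0], "roll": 0, "grip": 1}, {"offset": [-0.7, 0, 0], "roll": 0, "grip": 1}, {"offset": [-0.7, 0, 0], "roll": 0, "grip": 1}, {"offset": [0, 0, 0], "roll": 0, "grip": 1}, {"offset": [0, 0, 0], "roll": 0, "grip": 1}])

```text
t: 12.82
position: [0.5309, -0.0881, 0.2231]
tool_rot: [[-0.926, -0.377, 0.001], [-0.377, 0.926, -0.0], [-0.0, -0.001, -1.0]]
contact_force: [0.2, 0.4, 0.7]
width: 0.0006
finger_force: 0.0
```

Run:
```python
from h import *
a=load('d4');b=take('side','d5');o=get_obs();print(o['position'],np.abs(o['dq']).max())
# change between parked-up and pressed: pack front-right region; and whether the pin handle (side ~238..251) moved
g=[cv2.cvtColor(x['pixels'],cv2.COLOR_RGB2GRAY) for x in(a,b)]
def sh(x0,x1,y0,y1):
    return [cv2.matchTemplate(g[1][y0-8:y1+8,x0-8:x1+8],g[0][y0:y1,x0:x1],cv2.TM_CCOEFF_NORMED)]
for n,r in(('pack',(268,318,228,256)),('handle',(236,254,230,256)),('dock',(275,325,262,292))):
    m=sh(*r)[0];_,v,_,l=cv2.minMaxLoc(m);print(n,'shift',l[0]-8,l[1]-8,round(v,3))
th=np.radians(21.96);R=np.array([[np.cos(th),-np.sin(th)],[np.sin(th),np.cos(th)]]);t=np.array([.61526,-.08716])
c=R@[0,0]+t;print('expected',proj(b,[*c,.068])-proj(b,[*c,.080]))
```

```text
[ 0.53230269 -0.08799664  0.22327836] 1.9632934224881982
pack shift 0 5 0.612
handle shift 0 0 0.916
dock shift 0 0 0.998
expected [0.0398544  5.22954138]
```

The pack moved down 5 px (expected 5.2), and the pin and dock are unchanged. Handing in.

```bash
python3 -c "from bench import job_done; print(job_done())"
```

```text
the job is handed in; nothing more can be done
None
```

The pin is drawn and parked upright in the notch, within about 2 mm of its place, and let go; the pack is pressed home to its stop at 68 mm, and the job is handed in at about 13 s of the 46 s allowed.

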